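# Balance the centrifuge rotor

### The arm

A 6-joint arm with a two-finger parallel gripper is mounted at the origin on a cart in front of the work surface, level with it; the furniture and walls round the work are solid. World frame = base frame: x ahead of the robot, y to its left, z up, the work surface at z = 0. Lengths are in m, angles in degrees, forces in N, time in s.
With the tool pointing down it reaches from about 0.4 to 0.825 m from the base axis. Payload 7 kg.
Tool frame: the origin (TCP) lies midway between the tips of the shut fingers; the grasp point (between the pads) lies 19 mm behind it; z points along the fingers, y is the line along which they close (so a half turn about z gives the same grasp; the last joint's range is limited). The gripper opens to 88 mm and grips with 3 to 60 N. Pads are 19 mm wide; open, the fingers measure 130 mm over their backs; the gripper's body (78 mm by 193 mm) begins 47 mm behind the grasp point.
Start: joints at [-53.68, 20.546, 0.682, 0, -70.136, -16.507], TCP at [0.229, -0.635, 0.196] pointing down, gripper open.
Joint ranges: [-176.03, 176.03], [-82.01, 121.73], [-58.28, 71.71], [-173.87, 95.51], [-174.79, -0.11], [-173.66, 173.66]. Speed limits (degrees/s): [136.94, 136.94, 172.46, 180, 180, 180].

### API

Orientations are given as [roll, pitch, yaw] about the fixed x, y, z axes, in that order (R = Rz(yaw) Ry(pitch) Rx(roll)).
In Python, from plant import ctrl gives the robot as it stands. The module is installed in compiled form; this text tells all that it offers.
- The arm moves only by the tool send_rows, never from a script. Its argument "plan" is a list that holds one entry, the list of rows, each a list of 6 numbers: the shift along the tool's x, y, z in parts of the range, where 1.0 means 80 cm, then the turn, a rotation vector about the tool's x, y, z in normalised numbers (1 is 120 degrees). A call has 1 to 8 rows; each row is the pose to reach, as a shift and turn from the pose commanded when the call began, along the tool's axes at that moment; what a row does not reach only later rows make up. A row lasts 1/12 s, in which the tool goes at most 41.7 mm and 7.16 degrees, less where a joint would pass 70% of its speed; a pose out of reach is approached as far as the arm can. No shift or turn number may pass 1 either way. A call with a gripper value outside its range is refused whole. "fingers" is the opening, from 0 (shut) to 1 (fully open), set as the call begins (left out, the last holds). The fingers move at their own pace and stop on an object; the grip force is fixed at half the most. Time passes only in rows, so rows that repeat a pose let the fingers close. It gives the time, the measured TCP pose, the force, the opening and the grip force at its end, in the units of the state.
- ctrl.get_obs(): the state, without advancing time (a new reading comes with each control period).
- ctrl.snapshot(name): name is "scene" or "top" or "wrist"; returns a dict with "img" (400x640x3 uint8, red, green, blue), "K" (3x3 intrinsics, pixels), "k1" (the pictures are not rectified: a ray, as slopes to the right and down, at radius r is drawn at 1 + k1 r^2 times it, then the intrinsics apply), "pose" (4x4, takes a point from camera to world coordinates). Camera axes: x right, y down, z forward; pixel columns grow to the right and rows downward; lengths in m; the calibration is good to about 2 mm. A picture is of the moment at which its call begins. There is no depth.
- ctrl.close_job(): hands the job in; it is judged then, once.
The state is a dict: "clock": time; "joint_pos": joint angles; "qvel": joint speeds; "tau": joint torques, N m; "tool_pos": TCP position; "orientation": TCP orientation; "force": force on the tool from outside, world axes, zero at the start; "moment": the same for the moment, N m; "opening": finger opening in m; "gripper_force": force on a finger pad.
Only numpy, scipy, OpenCV 4.12 (cv2) and the standard library are available. Lean on these libraries where they do the work, as an engineer would, in place of code of your own. Each camera call takes 0.05 s, during which the arm holds its last target. There are 200 camera calls.

### The job

The four-bucket centrifuge rotor on its stand is loaded wrongly: an open glass bottle, which must never be spun, sits in one bucket, and the second small white bottle is still in the bottle rack. Rearrange the load so that the two small bottles are straight across the hub from each other and the two large bottles straight across from each other, with the glass bottle in the rack next to the jar. Every nest is taken at the start, so park something in the empty tray or on clear bench on the way; keep all vessels upright, seat each on the floor of its bucket or nest, and do not disturb the measuring cylinder.

Things in the scene. Friction and masses are not known exactly. Their poses are not given: they have to be found in the camera images.
- rotor: Centrifuge rotor on a round grey stand, fixed, 304 mm wide. Origin: on the hub axis at bench level; z up. Four round steel buckets centred 98 mm out along its own +x, +y, -x, -y (+x faces -x, +y faces -y). Buckets are 95 mm wide inside, floor 16 mm, rim 67 mm above the bench; the hub nut reaches 80 mm, the arms lie below the rims.
- rack: White plastic bottle rack, fixed, 122 x 220 mm, 46 mm high. Origin: bench level, at its centre; z up. Two round nests, 84 mm wide, their floors 16 mm above the bench, at 52 mm along its own +y and -y.
- tray: Shallow red tray, empty and fixed, 111 x 161 mm, 38 mm high, a parking place for one vessel. Origin: bench level, at its centre; its flat floor, 84 mm (own x) by 130 mm (own y), is 2 mm above the bench, its walls are 90 mm and 138 mm apart. Nothing need be in it at the end.
- small_bottle_a: Small white plastic bottle with a narrow red screw cap, 71 mm across, 108 mm tall, 90 g; twin of small_bottle_b. Origin: centre of its underside, z up. Grip the cap from above: 36 mm wide, from 89 to 108 mm above the origin; below it the shoulder widens at once. Starts in a bucket of the rotor.
- small_bottle_b: Exactly like small_bottle_a, its twin. Origin: centre of its underside. Starts in a nest of the rack.
- large_bottle_a: Large white plastic bottle with a broad blue screw cap, 82 mm across, 125 mm tall, 280 g; twin of large_bottle_b. Origin: centre of its underside, z up. Grip the cap from above: 62 mm wide, from 101 to 125 mm above the origin; below it the shoulder is wider. Starts in a bucket, straight across from small_bottle_a.
- large_bottle_b: Exactly like large_bottle_a, its twin. Origin: centre of its underside. Starts in a bucket of the rotor, straight across from the glass bottle.
- glass_bottle: Clear glass bottle, open, with a blue pouring ring at its mouth, 63 mm across, 127 mm tall, about 0.2 kg. Origin: centre of its underside, z up. Grip the neck from above: 40 mm wide from 103 to 126 mm above the origin (46 mm wide from 82 to 103 mm). Starts in a bucket of the rotor.
- jar: Straight-sided clear glass jar without lid, 69 mm across, 116 mm tall. Origin: centre of its underside. Starts in a nest of the rack, where it belongs; it need not be moved.
- cylinder: Slender glass measuring cylinder on a hexagonal foot, 44 mm across the foot, 144 mm tall, at the back of the bench. Origin: centre of its underside. Leave it alone. (Not listed: a fixed cylinder of pipettes near it, about x 0.56, y -0.115, 80 mm wide at the foot, about 0.4 m tall: keep the gripper clear of it.)

How it is judged:
By the outcome, as a careful person would: the job done as asked, in the order asked, and still so for the second after the job is handed in, with the robot touching nothing.
It also fails if it takes over 109 s, if anything falls off the work surface, if the arm or the gripper's body presses on something with over 40 N, if the wrist force passes 120 N, or if a joint passes its speed limit or range.

## Working session

There is one attempt and no reset: what is moved stays moved. The work goes in short steps, Python scripts to look and compute and a tool call to move; the robot and the scene stay as the last step left them, time stands still between calls to the robot, and variables do not carry over. Pictures are saved under pics/ and viewed, at most 14 in all, crops included, and the job is handed in when it is done.

Besides the shell and the picture viewer there is one more tool, called as name(argument=value, ...), one argument or row to a line, values as JSON. send_rows: Moves the arm, as the interface text tells. Its arguments: {"type":"object","properties":{"plan":{"type":"array","items":{"type":"array","items":{"type":"array","items":{"type":"number"}}}},"fingers":{"type":"number"}},"required":["plan"]}

```bash
mkdir -p pics
python3 - <<'E'
from plant import ctrl
import cv2
o=ctrl.get_obs();print(o)
for n in ("scene","top"):
    s=ctrl.snapshot(n);cv2.imwrite(f"pics/{n}0.png",s["img"][:,:,::-1]);print(n,s["K"],s["k1"],s["pose"])
E
```

```text
{'clock': 0.0, 'joint_pos': array([-5.36811295e+01,  2.05910627e+01,  6.34222367e-01, -1.83346112e-02,
       -7.01358817e+01, -1.65056234e+01]), 'qvel': array([ 1.04623069e-02, -8.73729027e-02, -8.98097755e-03,  1.48310267e-02,
        3.41826283e-05,  1.18257357e-01]), 'tau': array([-1.57304956e-03, -5.82706189e+01,  2.93056744e+01,  6.99699908e+00,
        6.69073634e-03, -1.86061334e-04]), 'tool_pos': array([ 0.22856132, -0.63456013,  0.19473596]), 'orientation': array([ 1.79906202e+02, -9.82001038e-03, -1.60192989e+02]), 'force': array([ 0.69452796,  0.38917442, -0.520298  ]), 'moment': array([-0.02189101,  0.00272895,  0.04367967]), 'gripper_force': 0.0, 'opening': 0.0875528644293031}
scene [[457.94606052   0.         317.55176328]
 [  0.         457.94606052 197.03702285]
 [  0.           0.           1.        ]] -0.05923489490907668 [[-0.63983973 -0.62748821  0.44369321 -0.06915063]
 [-0.76843429  0.53039595 -0.35803475  0.38742   ]
 [-0.01067049 -0.57003393 -0.82155186  1.10166921]
 [ 0.          0.          0.          1.        ]]
top [[519.28016546   0.         315.07997004]
 [  0.         519.28016546 201.45175658]
 [  0.           0.           1.        ]] -0.03303203230099701 [[-0.01388238 -0.98733585  0.15803541  0.28947378]
 [-0.99984792  0.01203873 -0.01261739 -0.05326412]
 [ 0.01055505 -0.15818653 -0.98735283  1.48898164]
 [ 0.          0.          0.          1.        ]]
```

View pics/scene0.png

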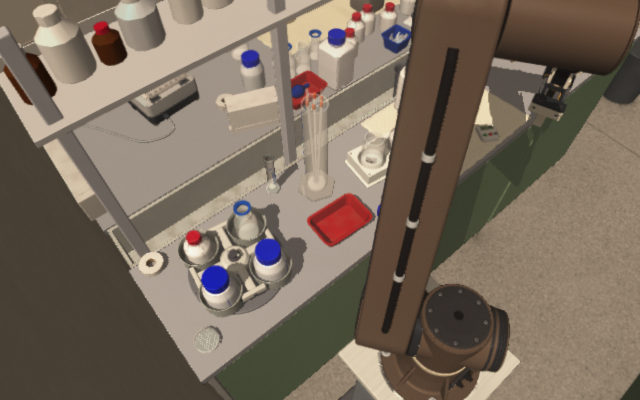

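View pics/top0.png

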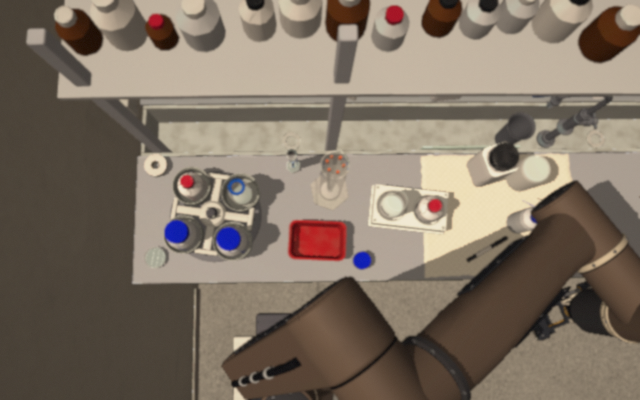

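The scene view shows the rotor with its four loaded buckets. In the top view:
- small_a is at (190,182) and the glass bottle at (237,187).
- The large bottles are at (177,232) and (230,237), with the hub at (213,212).
- The tray is at (318,240). In the rack, the jar is at (391,203) and small_b at (434,207).
- A stray blue cap lies at (362,260), and the cylinder is at about (293,160).

Next I'll measure these positions.

```bash
cat > h.py <<'E'
import numpy as np, cv2
from plant import ctrl
def ray(s,u,v):
    K=s["K"];d=np.array([(u-K[0,2])/K[0,0],(v-K[1,2])/K[1,1]]);p=d.copy()
    for _ in range(20): p=d/(1+s["k1"]*(p@p))
    return s["pose"][:3,3],s["pose"][:3,:3]@np.array([p[0],p[1],1])
def onz(s,u,v,z):
    o,d=ray(s,u,v);return (o+d*(z-o[2])/d[2])[:2]
def pix(s,P):
    T=np.linalg.inv(s["pose"]);c=T[:3,:3]@np.array(P)+T[:3,3];p=c[:2]/c[2];p=p*(1+s["k1"]*(p@p))
    return p*[s["K"][0,0],s["K"][1,1]]+s["K"][:2,2]
def blobs(s,col,amin=25):
    h=cv2.cvtColor(s["img"],cv2.COLOR_RGB2HSV);H,S,V=h[...,0],h[...,1],h[...,2]
    m=(((H>112)&(H<128)) if col=="blue" else ((H<6)|(H>174)))&(S>150)&(V>60) if col!="ring" else ((H>95)&(H<118)&(S>110))
    n,l,st,c=cv2.connectedComponentsWithStats(m.astype(np.uint8))
    return [(c[i].round(1),st[i][:2]+(st[i][2:4]-1)/2,st[i][2:]) for i in range(1,n) if st[i][4]>=amin]
E
python3 - <<'E'
from h import *
Z=dict(blue=.129,red=.115,ring=.139)
for n in ("top","scene"):
    s=ctrl.snapshot(n)
    for c in Z:
        for a,b,st in blobs(s,c): print(n,c,a,b,st,"xy",onz(s,*b,Z[c]).round(4),onz(s,*a,Z[c]).round(4))
s=ctrl.snapshot("top")
print("hub",onz(s,213,212,.08),"jar",onz(s,391,201,.13),"tray",onz(s,318,240,.02))
for p in [(371,185),(449,192),(446,230),(370,222)]: print("rackcorner",onz(s,*p,.046))
for p in [(289,222),(346,221),(346,259),(290,260)]: print("traycorner",onz(s,*p,.038))
i=s["img"][...,::-1]
cv2.imwrite("pics/c1.png",np.vstack([cv2.resize(i[155:275,140:300],(800,600))[:, :],]))
cv2.imwrite("pics/c2.png",cv2.resize(i[150:280,270:470],(800,520)))
E
```

```text
top blue [176.  231.4] [176.  231.5] [ 23  22 406] xy [0.4317 0.2959] [0.4319 0.2959]
top blue [228.2 238.3] [228.  238.5] [ 23  22 403] xy [0.4116 0.1589] [0.4121 0.1584]
top blue [362.  259.9] [362. 260.] [ 17  17 216] xy [ 0.3509 -0.1909] [ 0.3512 -0.1909]
top red [394.   14.5] [394.   14.5] [ 17  18 246] xy [ 1.0489 -0.3044] [ 1.0489 -0.3044]
top red [156.2  21.8] [156.  22.] [ 17  15 206] xy [1.0326 0.3751] [1.0332 0.3746]
top red [186.8 181.3] [187.  181.5] [ 13  12 116] xy [0.568  0.2736] [0.5686 0.2741]
top red [434.6 205.2] [434.5 205.5] [ 12  12 120] xy [ 0.4945 -0.3916] [ 0.4953 -0.392 ]
top red [317.2 239.8] [317.  239.5] [  57   40 2120] xy [ 0.4073 -0.0745] [ 0.4065 -0.075 ]
top ring [234.8 184.9] [235.  185.5] [ 17  16 107] xy [0.5508 0.1406] [0.5525 0.1412]
top ring [176.9 231.6] [176. 231.] [ 21  19 269] xy [0.4319 0.2933] [0.4303 0.2909]
top ring [228.4 238.7] [228.  238.5] [ 21  20 205] xy [0.4107 0.1574] [0.4102 0.1563]
top ring [361.8 260. ] [361.5 260. ] [ 14  13 118] xy [ 0.3505 -0.1886] [ 0.3505 -0.1894]
scene blue [401.7  30.5] [402.5  32. ] [16 13 71] xy [ 0
[... 1226 characters left out ...]
 27 325] xy [ 0.7845 -0.6573] [ 0.7919 -0.6571]
scene ring [315.3  31.5] [315.  32.] [11  5 25] xy [ 0.9887 -0.4686] [ 0.9902 -0.4712]
scene ring [296.4  90.3] [297.   90.5] [11 10 78] xy [ 0.7969 -0.2384] [ 0.7988 -0.2375]
scene ring [241.7 207. ] [242.  207.5] [ 17  14 116] xy [0.5493 0.1344] [0.5511 0.1341]
hub [0.48916594 0.20852172] jar [ 0.50574795 -0.27236143] tray [ 0.41394278 -0.07877098]
rackcorner [ 0.56570668 -0.23079086]
rackcorner [ 0.54295683 -0.45197749]
rackcorner [ 0.43491507 -0.43760175]
rackcorner [ 0.46027743 -0.22472287]
traycorner [0.46411807 0.00231698]
traycorner [ 0.4649258  -0.15807958]
traycorner [ 0.35843716 -0.15562775]
traycorner [3.57758788e-01 1.96755604e-04]
```

View pics/c1.png

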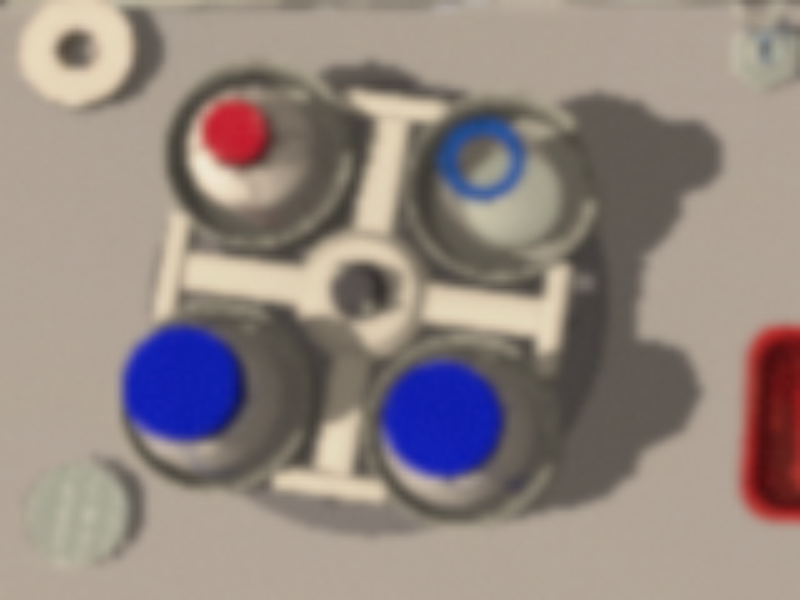

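View pics/c2.png

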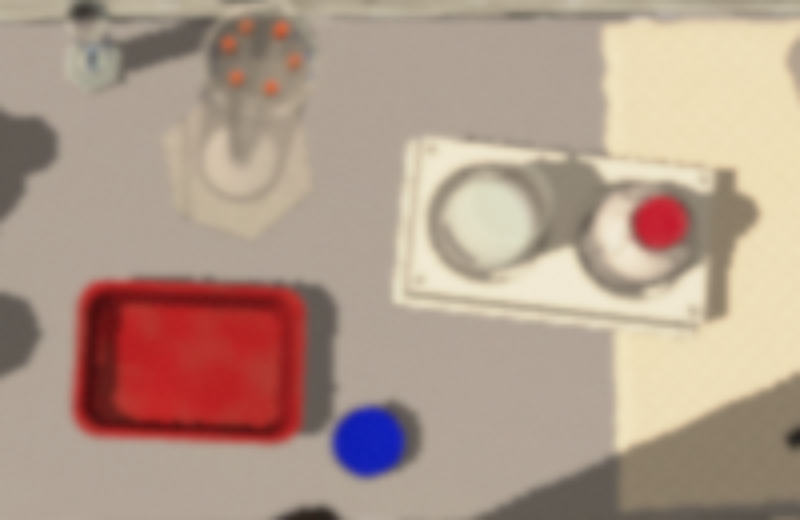

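Both views agree to about 2 mm:
- small_a is at (0.569, 0.273), the glass bottle at (0.551, 0.138), large_a at (0.412, 0.158) and large_b at (0.432, 0.294).
- small_b is at (0.4945, −0.392), and the tray centre is at (0.411, −0.078).
- The crops show all the caps clearly, and the tray is empty.

The order will be small_b to the tray, glass to the rack, large_a to the glass bucket, then small_b to large_a's old bucket. I'll start by moving above small_b with the tool yaw set to 180.

Careful with the scale: shifts go in shares of 80 cm and turns go in shares of 120 degrees. That gives: -26.5 cm / 80 = -0.3313, -23 cm / 80 = -0.2875, 19.8 degrees / 120 = 0.165.

send_rows(
  plan=[
    [[-0.025,0.0125,-0.025,0,0,0.0208],[-0.0688,0.0313,-0.0313,0,0,0.0417],[-0.1125,0.05,-0.0313,0,0,0.0625],[-0.1563,0.0688,-0.0313,0,0,0.0833],[-0.2,0.0875,-0.0313,0,0,0.1042],[-0.2438,0.1038,-0.0313,0,0,0.125],[-0.2875,0.1213,-0.0313,0,0,0.1458],[-0.3313,0.1388,-0.0313,0,0,0.165]],
  ],
  fingers=0.7,
)

```text
clock: 0.92
tool_pos: [0.4416, -0.4393, 0.2208]
orientation: [-180.0, 0.0, 179.9]
force: [-0.4, -0.4, -0.7]
opening: 0.0616
gripper_force: 0.0
```

Run:
```python
from h import *
o=ctrl.get_obs();print(o["clock"],o["tool_pos"],o["orientation"],o["opening"],o["joint_pos"].round(0))
s=ctrl.snapshot("top")
cv2.imwrite("pics/t1.png",s["img"][:,:,::-1])
w=ctrl.snapshot("wrist");cv2.imwrite("pics/w1.png",w["img"][:,:,::-1])
for q in (s,w):
  for a,b,st in blobs(q,"red"): print(a,st,onz(q,*b,.115).round(4))
```

```text
0.9167 [ 0.44155666 -0.43931945  0.22083479] [-1.79994046e+02  1.65908557e-02  1.79885263e+02] 0.061561595039081624 [-27.  15.  -4.  -0. -71. -63.]
[394.1  14.5] [ 17  18 242] [ 1.0489 -0.3044]
[156.2  21.8] [ 17  15 205] [1.0326 0.3751]
[186.9 181.3] [ 13  12 115] [0.568  0.2736]
[317.3 239.9] [  57   40 2123] [ 0.4073 -0.0745]
[129.9  98.9] [ 9  9 57] [ 0.3542 -0.6077]
[591.7 151.8] [ 105   96 8812] [ 0.4023 -0.1795]
[358.1 242.2] [ 31  35 877] [ 0.496  -0.3939]
```

View pics/w1.png

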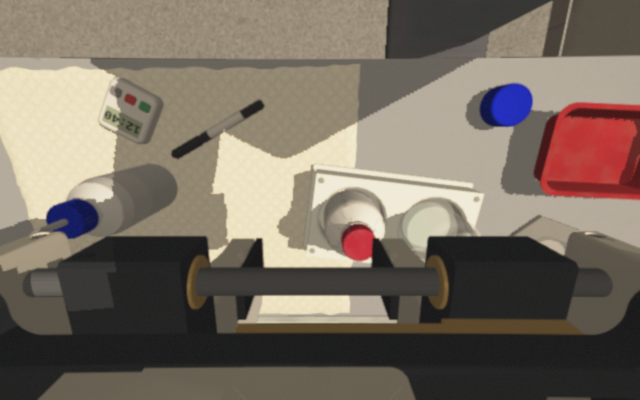

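The wrist view shows small_b's red cap at (358,242), which gives (0.496, −0.394), and the jar beside it at (428,225). A white wash bottle stands well away to the left.

To row units: 11.3 cm / 80 = 0.1413, -5.4 cm / 80 = -0.0675.

send_rows(
  plan=[
    [[-0.0225,0.0188,0,0,0,0],[-0.05,0.0425,0.0063,0,0,0],[-0.0675,0.0575,0.025,0,0,0],[-0.0675,0.0575,0.0563,0,0,0],[-0.0675,0.0575,0.0875,0,0,0],[-0.0675,0.0575,0.1188,0,0,0],[-0.0675,0.0575,0.1375,0,0,0],[-0.0675,0.0575,0.1413,0,0,0]],
  ],
)

```text
clock: 1.68
tool_pos: [0.4923, -0.3939, 0.1041]
orientation: [179.8, -0.3, 180.0]
force: [-0.3, -0.4, 0.2]
opening: 0.0614
gripper_force: 0.0
```

send_rows(
  plan=[
    [[0,0,0,0,0,0],[0,0,0,0,0,0],[0,0,0,0,0,0],[0,0,0,0,0,0],[0,0,0,0,0,0],[0,0,0,0,0,0]],
  ],
  fingers=0.2,
)

```text
clock: 2.18
tool_pos: [0.4947, -0.3949, 0.1085]
orientation: [-180.0, 0.1, -180.0]
force: [0.3, 0.1, 0.2]
opening: 0.0268
gripper_force: 0.0
```

The opening is below 36 mm, so the fingers missed the cap. I'll look again.

Run:
```python
from h import *
o=ctrl.get_obs();print(o["clock"],o["tool_pos"],o["opening"],o["gripper_force"])
w=ctrl.snapshot("wrist");cv2.imwrite("pics/w2.png",w["img"][:,:,::-1])
print(w["pose"][:3,3], pix(w,o["tool_pos"]))
for a,b,st in blobs(w,"red"): print(a,b,st,onz(w,*b,.115).round(4))
s=ctrl.snapshot("top")
for a,b,st in blobs(s,"red"): print(a,b,st,onz(s,*b,.115).round(4))
```

```text
2.1833 [ 0.49474279 -0.39492774  0.10847183] 0.026782853811624065 0.0
[ 0.42148215 -0.39564264  0.297642  ] [318.33644646 234.00929674]
[617.3 115.2] [611.  105.5] [  57  134 5242] [ 0.4143 -0.2295]
[319.4 239.2] [319.5 238.5] [  54   56 2368] [ 0.4953 -0.3942]
[394.   14.5] [394.   14.5] [ 17  18 243] [ 1.0489 -0.3044]
[156.2  21.9] [156.  22.] [ 17  15 203] [1.0326 0.3751]
[186.9 181.3] [187.  181.5] [ 13  12 114] [0.568  0.2736]
[308.3 238.5] [312.  239.5] [  47   40 1414] [ 0.4074 -0.0612]
```

View pics/w2.png

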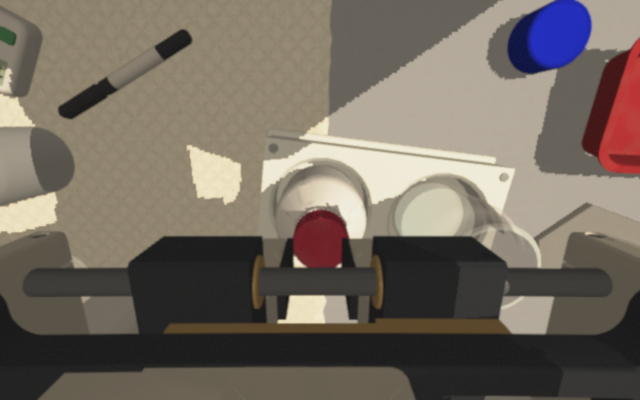

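Run:
```python
from h import *
w=ctrl.snapshot("wrist");s=ctrl.snapshot("top");o=ctrl.get_obs();print(w["K"][0,0],w["pose"][:3,2],o["opening"],o["gripper_force"])
for z in (.07,.09,.115,.124): print(z,onz(w,292.5,240,z),onz(w,346.5,240,z),onz(w,319.5,238.5,z),onz(s,434.5,205.5,z))
h=cv2.cvtColor(w["img"],cv2.COLOR_RGB2HSV);c=h[240];print([tuple(map(int,c[i])) for i in range(262,380,4)])
```

```text
301.7589938731891 [ 2.70234224e-01 -1.66307062e-04 -9.62794597e-01] 0.01795998276690662 0.0
0.07 [ 0.51446197 -0.41554542] [ 0.51447117 -0.37189886] [ 0.51317179 -0.39372343] [ 0.50117431 -0.4027227 ]
0.09 [ 0.50627562 -0.41378894] [ 0.506284   -0.37398264] [ 0.50509895 -0.39388697] [ 0.49819048 -0.39779722]
0.115 [ 0.49604267 -0.41159335] [ 0.49605004 -0.37658736] [ 0.4950079  -0.39409139] [ 0.49446068 -0.39164036]
0.124 [ 0.49235881 -0.41080293] [ 0.49236582 -0.37752506] [ 0.49137512 -0.39416498] [ 0.49311795 -0.3894239 ]
[(120, 9, 30), (45, 16, 31), (120, 8, 31), (21, 55, 98), (20, 54, 103), (20, 53, 102), (20, 54, 103), (19, 55, 102), (0, 26, 29), (179, 112, 50), (177, 185, 110), (177, 181, 111), (177, 184, 111), (177, 184, 111), (178, 177, 111), (178, 178, 110), (178, 178, 110), (177, 177, 111), (178, 179, 107), (30, 10, 26), (5, 84, 67), (20, 54, 103), (20, 54, 104), (19, 53, 105), (20, 55, 106), (20, 41, 56), (0, 0, 28), (105, 16, 32), (90, 9, 29), (0, 0, 30)]
```

send_rows(
  plan=[
    [[0,0,0,0,0,0],[0,0,0,0,0,0],[0,0,0,0,0,0]],
  ],
)

```text
clock: 2.63
tool_pos: [0.4945, -0.3947, 0.1076]
orientation: [180.0, -0.0, -180.0]
force: [-0.5, 0.2, -0.1]
opening: 0.0176
gripper_force: 0.0
```

Run:
```python
from h import *
w=ctrl.snapshot("wrist");p=ctrl.get_obs()["tool_pos"]
i=w["img"][190:330,230:410,::-1];cv2.imwrite("pics/w3.png",cv2.resize(cv2.convertScaleAbs(i,alpha=2),(770,600)))
for dz in (0,.02,.04,.06): print(dz,[pix(w,p+[0,d,dz]).round(0) for d in (-.009,.009)])
```

```text
0 [array([305., 234.]), array([332., 234.])]
0.02 [array([304., 246.]), array([333., 246.])]
0.04 [array([302., 261.]), array([335., 261.])]
0.06 [array([300., 279.]), array([338., 279.])]
```

View pics/w3.png

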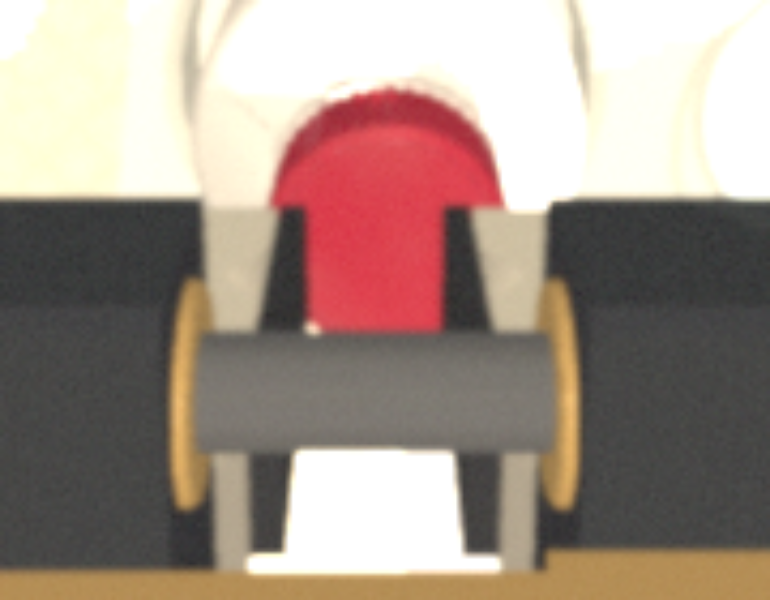

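The zoom shows the finger tips, whose ends are at row ~238, lying over the cap. So they closed just above it: the cap sits about 1 cm lower than I assumed. I'll open, go 12 mm lower, and grip.

To row units: 1.2 cm / 80 = 0.015, 0.8 cm / 80 = 0.01.

send_rows(
  plan=[
    [[0,0,-0.0038,0,0,0],[0,0,-0.0038,0,0,0],[-0.0025,0,-0.0038,0,0,0],[-0.005,0,0,0,0,0],[-0.005,0,0.005,0,0,0],[-0.005,0,0.01,0,0,0],[-0.005,0,0.015,0,0,0],[-0.005,0,0.015,0,0,0]],
  ],
  fingers=0.7,
)

```text
clock: 3.35
tool_pos: [0.4977, -0.3944, 0.0942]
orientation: [179.9, -0.1, -180.0]
force: [-0.4, -0.4, -0.2]
opening: 0.0602
gripper_force: 0.0
```

send_rows(
  plan=[
    [[0,0,0,0,0,0],[0,0,0,0,0,0],[0,0,0,0,0,0],[0,0,0,0,0,0],[0,0,0,0,0,0],[0,0,0,0,0,0]],
  ],
  fingers=0.2,
)

```text
clock: 3.85
tool_pos: [0.4985, -0.3948, 0.0958]
orientation: [-180.0, 0.0, -180.0]
force: [-0.9, 0.2, -0.7]
opening: 0.0267
gripper_force: 0.0
```

Run:
```python
from h import *
w=ctrl.snapshot("wrist");o=ctrl.get_obs();p=o["tool_pos"];print(p,o["opening"],o["joint_pos"].round(2),w["pose"].round(4).tolist())
i=w["img"][170:330,230:410,::-1];cv2.imwrite("pics/w4.png",cv2.resize(cv2.convertScaleAbs(i,alpha=1.6),(675,600)))
for x in (-.0095,0,.0095): print(x,[pix(w,p+[x,d,dz]).round(0).tolist() for dz in (0,.02,.04) for d in (-.009,.009)])
for a,b,st in blobs(w,"red"): print(a,b,st)
```

```text
[ 0.49848853 -0.39481196  0.09581686] 0.022902199970813858 [-20.82  21.31 -11.98   0.   -56.69 -69.17] [[0.0003, 0.9629, 0.2699, 0.4254], [1.0, -0.0003, -0.0, -0.3956], [0.0, 0.2699, -0.9629, 0.2851], [0.0, 0.0, 0.0, 1.0]]
-0.0095 [[305.0, 221.0], [332.0, 220.0], [303.0, 231.0], [334.0, 231.0], [302.0, 244.0], [335.0, 244.0]]
0 [[305.0, 234.0], [332.0, 234.0], [304.0, 246.0], [333.0, 246.0], [302.0, 261.0], [335.0, 261.0]]
0.0095 [[305.0, 247.0], [332.0, 247.0], [304.0, 260.0], [333.0, 260.0], [302.0, 277.0], [335.0, 277.0]]
[623.1 113.9] [617.5 108. ] [  44  125 3666]
[319.1 239.8] [320.5 238.5] [  56   56 2531]
```

View pics/w4.png

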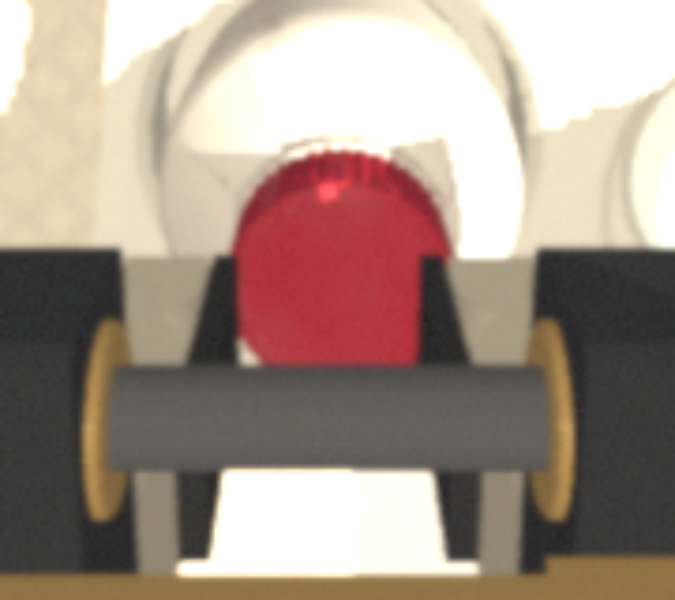

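The tips project to row 239, about 31 mm above the reported TCP height. That fits with them closing over the cap top at 0.124. I'll open and go down about 2 cm in small steps, watching the force.

To row units: 0.9 cm / 80 = 0.0113, 0.8 cm / 80 = 0.01.

send_rows(
  plan=[
    [[0,0,-0.0038,0,0,0],[0,0,-0.0038,0,0,0],[0,0,-0.0038,0,0,0],[0,0,-0.0038,0,0,0],[0,0,-0.0038,0,0,0],[0,0,0.0025,0,0,0],[0,0,0.01,0,0,0],[0,0,0.0113,0,0,0]],
  ],
  fingers=0.7,
)

```text
clock: 4.57
tool_pos: [0.4977, -0.3943, 0.0851]
orientation: [179.9, -0.1, 180.0]
force: [-0.6, -0.4, -0.6]
opening: 0.0609
gripper_force: 0.0
```

To row units: 0.8 cm / 80 = 0.01, 0.6 cm / 80 = 0.0075.

send_rows(
  plan=[
    [[0,0,0.0038,0,0,0],[0,0,0.0075,0,0,0],[0,0,0.01,0,0,0],[0,0,0.01,0,0,0]],
  ],
)

```text
clock: 4.9
tool_pos: [0.4982, -0.3946, 0.078]
orientation: [180.0, -0.0, -180.0]
force: [-0.7, 0.4, 0.4]
opening: 0.0614
gripper_force: 0.0
```

Run:
```python
from h import *
w=ctrl.snapshot("wrist");o=ctrl.get_obs();p=o["tool_pos"];print(p,o["opening"],o["force"])
i=w["img"][170:330,230:410,::-1];cv2.imwrite("pics/w5.png",cv2.resize(cv2.convertScaleAbs(i,alpha=1.6),(675,600)))
for a,b,st in blobs(w,"red"): print(a,b,st,onz(w,*b,.115))
```

```text
[ 0.49829351 -0.39471447  0.07837528] 0.06120971378796131 [ 0.69900215  0.97816992 -0.76989178]
[630.2 122.1] [626.5 113.5] [  26  104 1433] [ 0.42268601 -0.24854243]
[320.6 246.3] [320.5 243. ] [  66   47 2521] [ 0.48911171 -0.3935909 ]
```

View pics/w5.png

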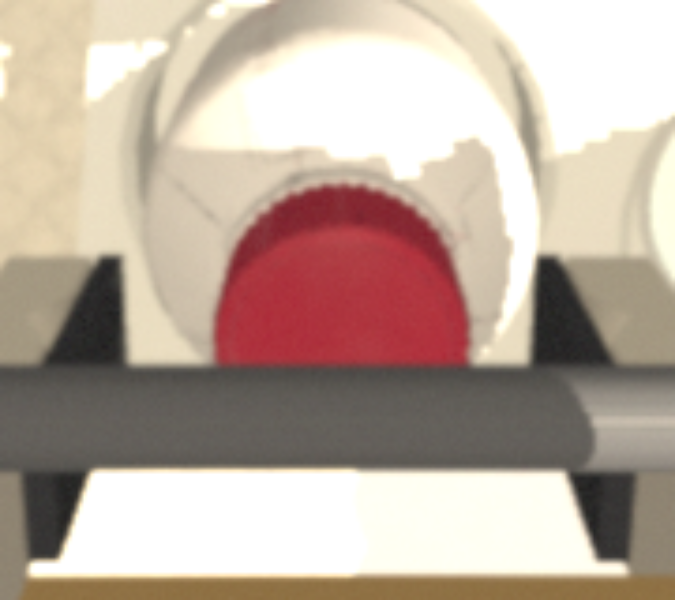

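Both sizes confirm this: the cap top comes out at about z 0.12 and the finger tips at about 0.109, centred on the cap. So the tips sit 30 mm above the reported TCP, and I'll grip at TCP z ≈ 0.077.

To row units: 0.1 cm / 80 = 0.0013.

send_rows(
  plan=[
    [[0,0,0.0013,0,0,0],[0,0,0.0013,0,0,0],[0,0,0.0013,0,0,0],[0,0,0.0013,0,0,0],[0,0,0.0013,0,0,0],[0,0,0.0013,0,0,0],[0,0,0.0013,0,0,0]],
  ],
  fingers=0.2,
)

```text
clock: 5.53
tool_pos: [0.4985, -0.3948, 0.0778]
orientation: [-180.0, 0.0, -180.0]
force: [-0.6, 0.7, 1.0]
opening: 0.0357
gripper_force: 30.0
```

The grip is good: 35.7 mm opening at 30 N. Now I'll lift small_b and carry it to the tray along the front.

To row units: 8.7 cm / 80 = 0.1088, -7.5 cm / 80 = -0.0938.

send_rows(
  plan=[
    [[0,0,-0.0125,0,0,0],[0,0,-0.0375,0,0,0],[0,0,-0.0688,0,0,0],[0.0063,0,-0.0938,0,0,0],[0.0313,0,-0.1,0,0,0],[0.0688,0,-0.1,0,0,0],[0.1,0.0063,-0.1,0,0,0],[0.1088,0.025,-0.1,0,0,0]],
  ],
)

```text
clock: 6.2
tool_pos: [0.4084, -0.3752, 0.1584]
orientation: [180.0, -0.0, 179.9]
force: [-0.0, 1.0, -0.5]
opening: 0.0354
gripper_force: 30.0
```

To row units: 25 cm / 80 = 0.3125, 22.5 cm / 80 = 0.2813.

send_rows(
  plan=[
    [[0,0.0313,0,0,0,0],[0,0.0688,0,0,0,0],[0,0.1125,0,0,0,0],[0,0.1563,0,0,0,0],[0,0.2,0,0,0,0],[0,0.2438,0,0,0,0],[0,0.2813,0,0,0,0],[0,0.3125,0,0,0,0]],
  ],
)

```text
clock: 6.87
tool_pos: [0.4112, -0.123, 0.1586]
orientation: [180.0, 0.1, -180.0]
force: [0.8, 0.2, -0.3]
opening: 0.036
gripper_force: 30.0
```

To row units: 4.7 cm / 80 = 0.0588, 3.8 cm / 80 = 0.0475.

send_rows(
  plan=[
    [[0,0.025,0,0,0,0],[0,0.0475,0,0,0,0],[0,0.0588,0,0,0,0],[0,0.0588,0,0,0,0],[0,0.0588,0,0,0,0]],
  ],
)

```text
clock: 7.28
tool_pos: [0.4115, -0.0776, 0.1581]
orientation: [180.0, 0.0, -179.9]
force: [0.0, -1.2, -0.7]
opening: 0.0354
gripper_force: 30.0
```

To row units: 9.4 cm / 80 = 0.1175, 9.3 cm / 80 = 0.1163.

send_rows(
  plan=[
    [[0,0,0.0125,0,0,0],[0,0,0.0375,0,0,0],[0,0,0.0688,0,0,0],[0,0,0.0938,0,0,0],[0,0,0.1088,0,0,0],[0,0,0.1138,0,0,0],[0,0,0.1163,0,0,0],[0,0,0.1175,0,0,0]],
  ],
)

```text
clock: 7.95
tool_pos: [0.4118, -0.0784, 0.064]
orientation: [-180.0, 0.0, 180.0]
force: [-0.1, -0.2, 3.4]
opening: 0.0355
gripper_force: 30.0
```

send_rows(
  plan=[
    [[0,0,0,0,0,0],[0,0,0,0,0,0]],
  ],
)

```text
clock: 8.12
tool_pos: [0.412, -0.0778, 0.0644]
orientation: [180.0, 0.1, -180.0]
force: [0.6, -0.2, -0.8]
opening: 0.0352
gripper_force: 30.0
```

To row units: -12 cm / 80 = -0.15, -10.5 cm / 80 = -0.1313.

send_rows(
  plan=[
    [[0,0,0,0,0,0],[0,0,0,0,0,0],[0,0,0,0,0,0],[0,0,-0.0125,0,0,0],[0,0,-0.05,0,0,0],[0,0,-0.0938,0,0,0],[0,0,-0.1313,0,0,0],[0,0.0063,-0.15,0,0,0]],
  ],
  fingers=0.7,
)

```text
clock: 8.78
tool_pos: [0.413, -0.073, 0.1877]
orientation: [180.0, 0.3, -180.0]
force: [0.0, -0.2, 0.3]
opening: 0.0613
gripper_force: 0.0
```

To row units: 18.5 cm / 80 = 0.2313, 17.5 cm / 80 = 0.2188.

send_rows(
  plan=[
    [[0,0.0375,0,0,0,0],[0,0.075,0,0,0,0],[-0.0125,0.1125,0,0,0,0],[-0.0375,0.15,0,0,0,0],[-0.0688,0.1875,0,0,0,0],[-0.1063,0.2188,0,0,0,0],[-0.125,0.2313,0,0,0,0],[-0.125,0.2313,0,0,0,0]],
  ],
)

```text
clock: 9.45
tool_pos: [0.514, 0.1148, 0.183]
orientation: [-180.0, 0.0, -179.9]
force: [0.4, 0.1, -0.2]
opening: 0.0613
gripper_force: 0.0
```

Run:
```python
from h import *
w=ctrl.snapshot("wrist");o=ctrl.get_obs();p=o["tool_pos"];print(p,o["opening"],o["force"],o["joint_pos"].round(0))
cv2.imwrite("pics/w6.png",w["img"][:,:,::-1])
s=ctrl.snapshot("top");e=ctrl.snapshot("scene")
for n,q in (("w",w),("t",s),("s",e)):
  for c,z in (("ring",.141),("blue",.129),("red",.115)):
    for a,b,st in blobs(q,c): 
      x=onz(q,*b,z)
      if .3<x[0]<.65 and abs(x[1])<.4: print(n,c,a,b,st,x.round(4),onz(q,*b,.101).round(4) if c=="red" else "")
```

```text
[0.51224677 0.11343653 0.1828278 ] 0.061476900639045595 [-0.63828298 -0.01606082 -0.76812052] [  34.    7.  -19.    0.  -64. -124.]
w ring [24.9 43.3] [21.5 38.5] [ 44  46 739] [ 0.389  -0.0863] 
w ring [367.1  35.9] [367.   36.5] [15 10 35] [0.3858 0.1479] 
w ring [379.   48.8] [378.5  48. ] [ 18  27 128] [0.3928 0.1562] 
w ring [359.5  41.3] [360.   41.5] [ 9 10 31] [0.3888 0.1432] 
w ring [402.6  59.2] [402.5  58.5] [ 30  34 271] [0.3995 0.1733] 
w ring [345.   59.5] [345.   59.5] [ 17  18 105] [0.4    0.1332] 
w ring [538.2 107. ] [542.5 105.5] [  82   86 3361] [0.4308 0.2762] 
w ring [337.5  74.3] [338.5  75. ] [10 15 54] [0.41   0.1289] 
w ring [371.4 100.6] [368.5  97. ] [  70   47 1023] [0.4246 0.1509] 
w ring [413.4  81.8] [413.5  81.5] [ 8 12 28] [0.4143 0.1823] 
w ring [343.7 248.3] [343.  248.5] [ 53  38 910] [0.5429 0.1354] 
w blue [20.2 35.5] [22.5 33. ] [  46   57 2034] [ 0.3828 -0.095 ] 
w blue [375.7  75.8] [376.   75.5] [  87   92 6214] [0.4087 0.1576] 
w blue [556.2 105.4] [555.5 104.5] [ 108   88 7336] [0.4297 0.2941] 
w red [128.6  88.4] [128.  88.] [  167   121 
[... 331 characters left out ...]
5 238.5] [ 24  22 404] [0.4116 0.1602] 
t blue [361.7 260.1] [361.5 260. ] [ 16  17 206] [ 0.351  -0.1896] 
t red [317.  239.6] [317. 240.] [  57   39 1475] [ 0.4059 -0.0745] [ 0.4071 -0.0747]
t red [317.  239.2] [317. 239.] [ 11  11 102] [ 0.4086 -0.0745] [ 0.4098 -0.0747]
s ring [241.9 208.7] [242. 208.] [17 13 83] [0.5468 0.1358] 
s blue [385.8 211.2] [386.  211.5] [ 17  18 246] [ 0.3102 -0.1402] 
s blue [267.7 251.1] [267.5 251.5] [ 24  26 502] [0.4115 0.1567] 
s blue [214.8 279. ] [214. 279.] [ 27  27 563] [0.4334 0.2945] 
s red [339.1 218.2] [339.  219.5] [  65   52 1254] [ 0.3753 -0.0398] [ 0.3816 -0.0458]
s red [193.3 237.3] [193.  237.5] [ 15  14 163] [0.5697 0.2729] [0.5788 0.2712]
```

View pics/w6.png

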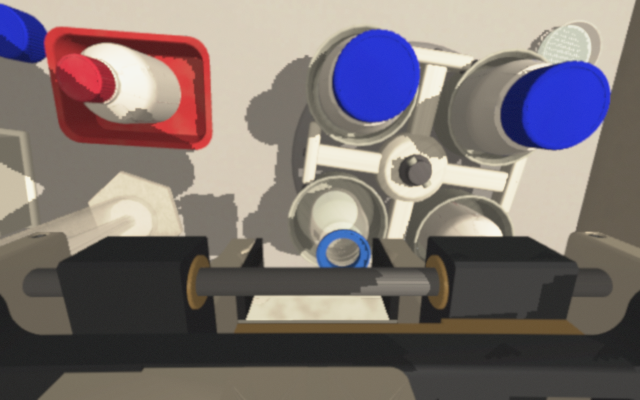

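The wrist view shows small_b upright in the tray (cap at (85,78)). The glass bottle's blue ring is at (343,250), and all four rotor vessels are upright. Now I'll go down on the glass neck at about (0.551, 0.136).

To row units: 9.2 cm / 80 = 0.115, 8.8 cm / 80 = 0.11.

send_rows(
  plan=[
    [[-0.0188,0.0125,0,0,0,0],[-0.04,0.025,0,0,0,0],[-0.0488,0.0288,0.0125,0,0,0],[-0.0488,0.0288,0.0375,0,0,0],[-0.0488,0.0288,0.0688,0,0,0],[-0.0488,0.0288,0.0938,0,0,0],[-0.0488,0.0288,0.11,0,0,0],[-0.0488,0.0288,0.115,0,0,0]],
  ],
)

```text
clock: 10.27
tool_pos: [0.5479, 0.1337, 0.0891]
orientation: [-179.9, -0.2, 180.0]
force: [0.1, -0.3, 0.1]
opening: 0.0613
gripper_force: 0.0
```

send_rows(
  plan=[
    [[0,0,0,0,0,0],[0,0,0,0,0,0],[0,0,0,0,0,0],[0,0,0,0,0,0],[0,0,0,0,0,0],[0,0,0,0,0,0]],
  ],
  fingers=0.3,
)

```text
clock: 10.77
tool_pos: [0.551, 0.1356, 0.0928]
orientation: [179.9, 0.1, -180.0]
force: [-0.9, 1.0, 4.8]
opening: 0.0393
gripper_force: 30.0
```

To row units: -13 cm / 80 = -0.1625, -12.7 cm / 80 = -0.1588.

send_rows(
  plan=[
    [[0,0,-0.0063,0,0,0],[0,0,-0.025,0,0,0],[0,0,-0.05,0,0,0],[0,0,-0.0813,0,0,0],[0,0,-0.1125,0,0,0],[0,0,-0.1438,0,0,0],[0,0,-0.1588,0,0,0],[0,0,-0.1625,0,0,0]],
  ],
)

```text
clock: 11.43
tool_pos: [0.5513, 0.1356, 0.2246]
orientation: [179.9, 0.2, -180.0]
force: [-0.1, 0.4, 0.8]
opening: 0.0396
gripper_force: 30.0
```

Run:
```python
from h import *
o=ctrl.get_obs();print(o["tool_pos"],o["opening"],o["force"],o["gripper_force"])
s=ctrl.snapshot("top");i=s["img"][170:245,355:465,::-1];cv2.imwrite("pics/n1.png",cv2.resize(i,(770,525),interpolation=cv2.INTER_CUBIC))
# predicted rim/floor circle for nest centre guess
for c in [(.4985,-.3948)]:
  for z in (.046,.016): print(z,[pix(s,(c[0]+.042*a,c[1]+.042*b,z)).round(1).tolist() for a,b in ((1,0),(-1,0),(0,1),(0,-1))])
```

```text
[0.55127201 0.13562223 0.22455275] 0.03962917092997083 [-0.14001222  0.42923737  0.81155086] 29.985807932680473
0.046 [[429.0, 193.1], [430.5, 222.6], [414.9, 207.9], [444.5, 207.6]]
0.016 [[426.7, 194.9], [428.1, 223.8], [412.8, 209.5], [441.9, 209.1]]
```

View pics/n1.png

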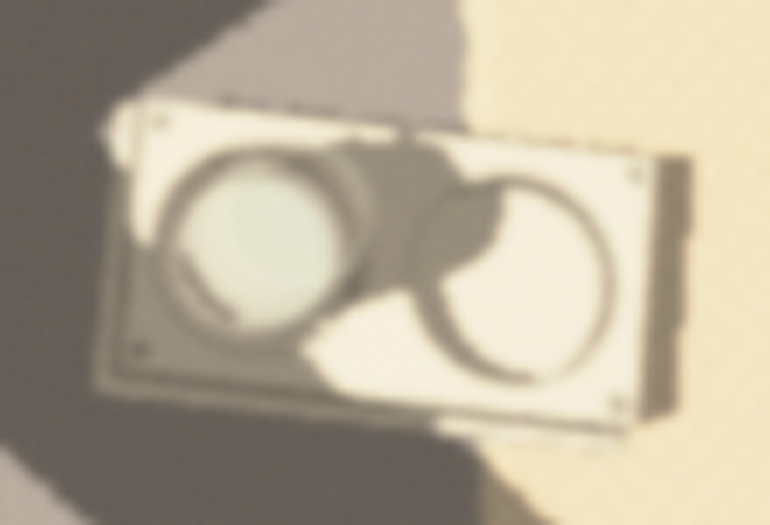

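The nest crop shows the empty nest rim centred at about (512,280), which gives roughly (0.495, −0.390). The glass bottle is held securely, so I'll carry it over the tray along the front.

To row units: -17.5 cm / 80 = -0.2188, -15.2 cm / 80 = -0.19.

send_rows(
  plan=[
    [[0,-0.0125,0,0,0,0],[0.0063,-0.0375,0,0,0,0],[0.025,-0.0688,0,0,0,0],[0.05,-0.1,0,0,0,0],[0.0813,-0.1313,0,0,0,0],[0.115,-0.1625,0,0,0,0],[0.15,-0.19,0,0,0,0],[0.175,-0.2188,0,0,0,0]],
  ],
)

```text
clock: 12.15
tool_pos: [0.4069, -0.0415, 0.2199]
orientation: [-180.0, -0.2, 180.0]
force: [0.6, -0.5, -2.3]
opening: 0.0394
gripper_force: 30.0
```

To row units: -27.5 cm / 80 = -0.3438, -24 cm / 80 = -0.3.

send_rows(
  plan=[
    [[0.0063,-0.0375,0,0,0,0],[0.0063,-0.0813,0,0,0,0],[0.0063,-0.125,0,0,0,0],[0.0063,-0.1688,0,0,0,0],[0.0063,-0.2125,0,0,0,0],[0.0063,-0.2563,0,0,0,0],[0.0063,-0.3,0,0,0,0],[0.0063,-0.3438,0,0,0,0]],
  ],
)

```text
clock: 12.82
tool_pos: [0.4037, -0.3164, 0.2199]
orientation: [179.9, -0.1, 180.0]
force: [1.1, 0.2, -1.0]
opening: 0.0393
gripper_force: 30.0
```

To row units: -8.8 cm / 80 = -0.11, -7.8 cm / 80 = -0.0975.

send_rows(
  plan=[
    [[0,-0.0375,0,0,0,0],[-0.0125,-0.065,0,0,0,0],[-0.0375,-0.085,0,0,0,0],[-0.0688,-0.095,0,0,0,0],[-0.0975,-0.095,0,0,0,0],[-0.11,-0.095,0,0,0,0],[-0.11,-0.095,0,0,0,0],[-0.11,-0.095,0,0,0,0]],
  ],
)

```text
clock: 13.48
tool_pos: [0.4925, -0.3903, 0.2197]
orientation: [179.9, -0.2, -180.0]
force: [-0.6, 0.7, -0.8]
opening: 0.0393
gripper_force: 30.0
```

To row units: 12.9 cm / 80 = 0.1613, 12.6 cm / 80 = 0.1575.

send_rows(
  plan=[
    [[0,0,0.0188,0,0,0],[0,0,0.05,0,0,0],[0,0,0.0813,0,0,0],[0,0,0.11,0,0,0],[0,0,0.135,0,0,0],[0,0,0.15,0,0,0],[0,0,0.1575,0,0,0],[0,0,0.1613,0,0,0]],
  ],
)

```text
clock: 14.15
tool_pos: [0.4927, -0.3909, 0.093]
orientation: [-180.0, -0.1, -180.0]
force: [-3.0, 3.8, 13.6]
opening: 0.039
gripper_force: 30.2
```

To row units: 0.1 cm / 80 = 0.0013.

send_rows(
  plan=[
    [[0,0,0,0,0,0],[0,0,0.0013,0,0,0],[0,0,0.0013,0,0,0]],
  ],
)

```text
clock: 14.4
tool_pos: [0.4941, -0.3912, 0.0928]
orientation: [-179.9, 0.1, -180.0]
force: [-0.5, -0.6, 0.7]
opening: 0.0396
gripper_force: 30.0
```

To row units: -11 cm / 80 = -0.1375, -10.5 cm / 80 = -0.1313.

send_rows(
  plan=[
    [[0,0,0,0,0,0],[0,0,0,0,0,0],[0,0,0,0,0,0],[0,0,-0.0125,0,0,0],[0,0,-0.05,0,0,0],[0,0,-0.0938,0,0,0],[0.0125,0,-0.1313,0,0,0],[0.0375,0,-0.1375,0,0,0]],
  ],
  fingers=0.7,
)

```text
clock: 15.07
tool_pos: [0.4668, -0.3927, 0.2083]
orientation: [-179.7, 0.4, -179.9]
force: [-0.2, -0.5, 1.5]
opening: 0.0612
gripper_force: 0.0
```

To row units: 28.5 cm / 80 = 0.3563, 24.5 cm / 80 = 0.3063.

send_rows(
  plan=[
    [[0.0313,0.025,0,0,0,0],[0.0563,0.0625,0,0,0,0],[0.0688,0.1063,0,0,0,0],[0.0688,0.1563,0,0,0,0],[0.0688,0.2063,0,0,0,0],[0.0688,0.2563,0,0,0,0],[0.0688,0.3063,0,0,0,0],[0.0688,0.3563,0,0,0,0]],
  ],
)

```text
clock: 15.73
tool_pos: [0.4081, -0.1042, 0.2028]
orientation: [180.0, 0.1, 180.0]
force: [1.4, -0.3, -0.1]
opening: 0.0615
gripper_force: 0.0
```

send_rows(
  plan=[
    [[0,0.05,0,0,0,0],[0,0.1,0,0,0,0],[0,0.15,0,0,0,0],[0,0.2,0,0,0,0],[0,0.25,0,0,0,0],[0,0.2938,0,0,0,0],[0,0.3275,0,0,0,0],[0,0.3275,0,0,0,0]],
  ],
  fingers=1,
)

```text
clock: 16.4
tool_pos: [0.4088, 0.1603, 0.2026]
orientation: [179.9, 0.1, -179.8]
force: [0.1, 0.7, -0.5]
opening: 0.0871
gripper_force: 0.0
```

Run:
```python
from h import *
w=ctrl.snapshot("wrist");o=ctrl.get_obs();p=o["tool_pos"];print(p,o["opening"],o["force"],o["joint_pos"].round(0))
cv2.imwrite("pics/w7.png",w["img"][:,:,::-1])
for a,b,st in blobs(w,"blue",300): print(a,b,st,onz(w,*b,.129),onz(w,*b,.139))
s=ctrl.snapshot("top");i=s["img"][155:275,140:460,::-1];cv2.imwrite("pics/t7.png",cv2.resize(i,(800,300),interpolation=cv2.INTER_CUBIC))
for a,b,st in blobs(s,"ring"): print(a,b,st,onz(s,*b,.141))
```

```text
[0.40837639 0.15845143 0.20233944] 0.08739083126674152 [ 0.72826417 -0.29444096  0.0632766 ] [  47.   -3.  -27.    0.  -66. -137.]
[ 19.1 135.8] [ 22.  135.5] [  45   42 1582] [ 0.34976724 -0.08684436] [ 0.34922384 -0.07748566]
[312.8 207.6] [313. 207.] [  69   69 3694] [0.41120728 0.15589115] [0.40832552 0.15601153]
[460.  224.9] [462.5 229. ] [  78   69 3449] [0.43191663 0.29369414] [0.42824669 0.28856986]
[437.3 205.2] [436. 206.] [15 15 79] [ 0.48919957 -0.38914898]
[361.5 260.2] [361.5 260. ] [ 14  15 124] [ 0.3504078 -0.1884303]
```

View pics/t7.png

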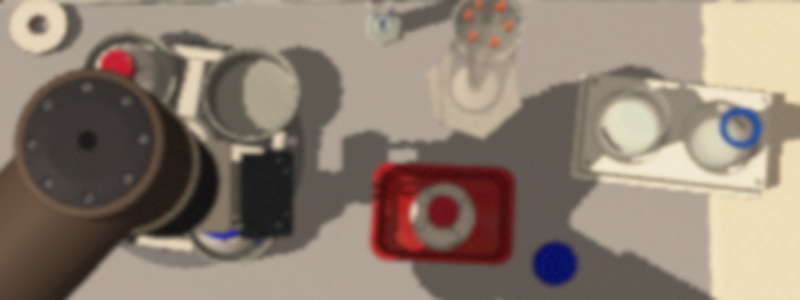

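The top crop shows the glass bottle in the rack nest (ring at (740,128)) and its old bucket empty, with the rim centred at about (251,94). small_b is upright in the tray. Next I'll grip large_a at (0.4115, 0.157).

send_rows(
  plan=[
    [[-0.0038,-0.0019,0.0125,0,0,0],[-0.0038,-0.0019,0.0375,0,0,0],[-0.0038,-0.0019,0.0688,0,0,0],[-0.0038,-0.0019,0.1,0,0,0],[-0.0038,-0.0019,0.125,0,0,0],[-0.0038,-0.0019,0.1375,0,0,0],[-0.0038,-0.0019,0.1413,0,0,0],[-0.0038,-0.0019,0.1413,0,0,0]],
  ],
)

```text
clock: 17.17
tool_pos: [0.411, 0.1532, 0.0879]
orientation: [-179.9, -0.1, 179.9]
force: [-1.0, 0.3, 0.5]
opening: 0.0876
gripper_force: 0.0
```

send_rows(
  plan=[
    [[0,0,0,0,0,0],[0,0,0,0,0,0],[0,0,0,0,0,0],[0,0,0,0,0,0],[0,0,0,0,0,0],[0,0,0,0,0,0]],
  ],
  fingers=0.5,
)

```text
clock: 17.67
tool_pos: [0.4117, 0.1552, 0.0892]
orientation: [179.9, 0.1, -180.0]
force: [-1.3, 1.4, 2.3]
opening: 0.0612
gripper_force: 30.0
```

Run:
```python
from h import *
s=ctrl.snapshot("top")
for p in ((240.1,192.3),(240.5,192.3)): print(onz(s,*p,.067))
g=cv2.cvtColor(s["img"],cv2.COLOR_RGB2GRAY)
print(pix(s,(.55,.135,.067)),pix(s,(.55+.0475,.135,.067)),pix(s,(.55,.135-.0475,.067)))
for p in ((192.4,186.4),(183.6,234)): print("rim",onz(s,*p,.067))
```

```text
[0.54537045 0.13656873]
[0.54535692 0.13545735]
[240.67956802 190.65392038] [240.83436083 173.93155719] [257.76896004 190.44978393]
rim [0.56368417 0.26958094]
rim [0.43101163 0.29068102]
```

large_a is gripped: 61.2 mm opening at 30 N. Fitting the rotor with its hub at (0.489, 0.214) puts the free bucket at (0.546, 0.1355), so I'll lift and transfer it there.

To row units: -10.5 cm / 80 = -0.1313, -6.5 cm / 80 = -0.0813.

send_rows(
  plan=[
    [[0,0,-0.0063,0,0,0],[0,0,-0.025,0,0,0],[0,0,-0.05,0,0,0],[0,0,-0.0813,0,0,0],[0,0,-0.1063,0,0,0],[0,0,-0.125,0,0,0],[0,0,-0.1313,0,0,0],[0,0,-0.1313,0,0,0]],
  ],
)

```text
clock: 18.38
tool_pos: [0.4115, 0.155, 0.1945]
orientation: [179.9, 0.1, -180.0]
force: [-0.1, 0.8, -4.0]
opening: 0.0612
gripper_force: 30.0
```

To row units: -13.4 cm / 80 = -0.1675, -12.6 cm / 80 = -0.1575.

send_rows(
  plan=[
    [[-0.0125,-0.0025,0,0,0,0],[-0.0375,-0.0063,0,0,0,0],[-0.0688,-0.0113,0,0,0,0],[-0.1,-0.015,0,0,0,0],[-0.1313,-0.02,0,0,0,0],[-0.1575,-0.0238,0,0,0,0],[-0.1675,-0.025,0,0,0,0],[-0.1675,-0.025,0,0,0,0]],
  ],
)

```text
clock: 19.05
tool_pos: [0.5463, 0.1338, 0.1909]
orientation: [-179.9, -0.2, 179.9]
force: [-0.9, 0.1, -2.5]
opening: 0.0618
gripper_force: 30.0
```

send_rows(
  plan=[
    [[0,0,0,0,0,0],[0,0,0,0,0,0]],
  ],
)

```text
clock: 19.22
tool_pos: [0.5444, 0.1344, 0.1926]
orientation: [-180.0, -0.1, -180.0]
force: [0.1, 0.1, -2.8]
opening: 0.0616
gripper_force: 30.0
```

Run:
```python
from h import *
s=ctrl.snapshot("wrist");o=ctrl.get_obs();print(o["tool_pos"],o["force"],o["opening"])
t=ctrl.snapshot("scene");i=t["img"][195:335,150:330,::-1];cv2.imwrite("pics/s8.png",cv2.resize(i,(770,600),interpolation=cv2.INTER_CUBIC))
```

```text
[0.54440938 0.13458839 0.19310805] [-0.26422393  0.18608387 -1.91017551] 0.06194993229648892
```

View pics/s8.png

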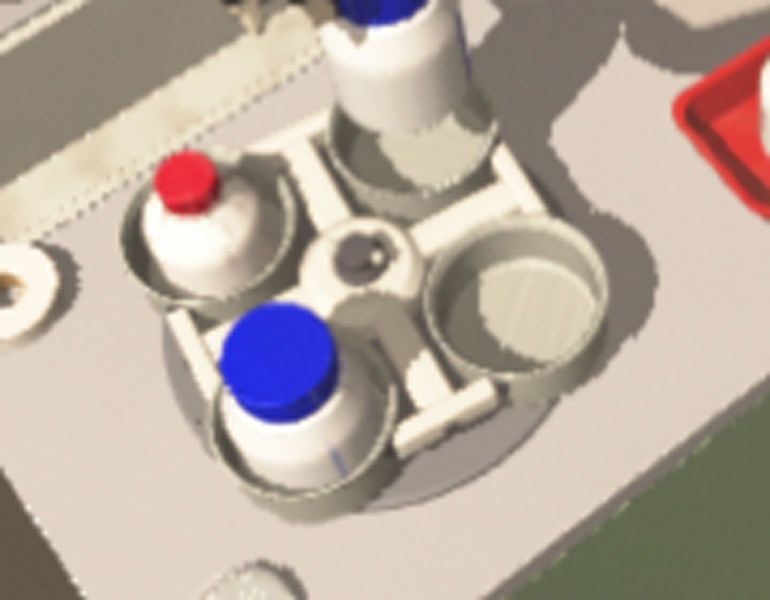

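Run:
```python
from h import *
t=ctrl.snapshot("scene")
for n,p in dict(La=(516,293),G=(414,127),S=(210,225),Lb=(303,410)).items():
    q=(150+(p[0]+.5)/4.278-.5,195+(p[1]+.5)/4.286-.5);print(n,onz(t,*q,.067))
```

```text
La [0.41157817 0.15591895]
G [0.54394976 0.13674113]
S [0.56662291 0.27075271]
Lb [0.43014427 0.29269262]
```

The scene crop shows large_a hanging upright over the empty bucket, whose rim is centred at (414,127). The other free bucket is at (516,293), which gives (0.4115, 0.156). The fit agrees, so I'll lower.

To row units: 10.3 cm / 80 = 0.1288, 10.1 cm / 80 = 0.1263.

send_rows(
  plan=[
    [[-0.0013,0.0013,0.0125,0,0,0],[-0.0013,0.0013,0.0375,0,0,0],[-0.0013,0.0013,0.0625,0,0,0],[-0.0013,0.0013,0.085,0,0,0],[-0.0013,0.0013,0.105,0,0,0],[-0.0013,0.0013,0.1188,0,0,0],[-0.0013,0.0013,0.1263,0,0,0],[-0.0013,0.0013,0.1288,0,0,0]],
  ],
)

```text
clock: 20.03
tool_pos: [0.5457, 0.1356, 0.0896]
orientation: [-180.0, -0.1, -180.0]
force: [-0.3, -0.5, -2.5]
opening: 0.0616
gripper_force: 30.0
```

To row units: 0.2 cm / 80 = 0.0025, 0.1 cm / 80 = 0.0013.

send_rows(
  plan=[
    [[0,0,0.0013,0,0,0],[0,0,0.0025,0,0,0],[0,0,0.0025,0,0,0]],
  ],
)

```text
clock: 20.28
tool_pos: [0.5469, 0.1361, 0.0894]
orientation: [180.0, 0.1, -180.0]
force: [0.4, -0.0, -2.6]
opening: 0.0613
gripper_force: 30.0
```

It's still carrying the bottle's weight, so I'll lower a little more.

To row units: 0.2 cm / 80 = 0.0025, 0.1 cm / 80 = 0.0013.

send_rows(
  plan=[
    [[0,0,0.0013,0,0,0],[0,0,0.0025,0,0,0],[0,0,0.0025,0,0,0],[0,0,0.0025,0,0,0]],
  ],
)

```text
clock: 20.62
tool_pos: [0.5479, 0.1363, 0.0892]
orientation: [179.9, 0.2, -179.9]
force: [-2.4, 0.7, 9.7]
opening: 0.0614
gripper_force: 30.0
```

To row units: -11 cm / 80 = -0.1375, -8 cm / 80 = -0.1.

send_rows(
  plan=[
    [[0,0,0,0,0,0],[0,0,0,0,0,0],[0,0,0,0,0,0],[0,0,0,0,0,0],[0,0,-0.0125,0,0,0],[0,0,-0.05,0,0,0],[0,0,-0.1,0,0,0],[0,0,-0.1375,0,0,0]],
  ],
  fingers=1,
)

```text
clock: 21.28
tool_pos: [0.5468, 0.1355, 0.1998]
orientation: [-180.0, 0.1, -180.0]
force: [1.2, 0.3, 0.5]
opening: 0.0875
gripper_force: 0.0
```

To row units: -21 cm / 80 = -0.2625, -19 cm / 80 = -0.2375.

send_rows(
  plan=[
    [[0.0313,-0.0188,0,0,0,0],[0.0688,-0.05,0,0,0,0],[0.1063,-0.0813,0,0,0,0],[0.1375,-0.1188,0,0,0,0],[0.1563,-0.1563,0,0,0,0],[0.1675,-0.2,0,0,0,0],[0.17,-0.2375,0,0,0,0],[0.17,-0.2625,0,0,0,0]],
  ],
  fingers=0.7,
)

```text
clock: 21.95
tool_pos: [0.4094, -0.0762, 0.1979]
orientation: [180.0, 0.1, -180.0]
force: [0.6, -0.3, -0.4]
opening: 0.0615
gripper_force: 0.0
```

Run:
```python
from h import *
w=ctrl.snapshot("wrist");o=ctrl.get_obs();print(o["tool_pos"],o["force"],o["opening"])
h=cv2.cvtColor(w["img"],cv2.COLOR_RGB2HSV)
for a,b,st in blobs(w,"red"): print(a,b,st,onz(w,*b,.101))
t=ctrl.snapshot("top")
for a,b,st in blobs(t,"blue"): print(a,b,st,onz(t,*b,.129))
for a,b,st in blobs(t,"red"): print(a,b,st,onz(t,*b,.115))
```

```text
[ 0.4095977  -0.07770088  0.19771034] [-0.20765974 -1.2123395  -0.31792334] 0.06131913792242319
[315.7 184.6] [318.  185.5] [ 139   96 8258] [ 0.39688884 -0.07612011]
[317.2 198.6] [317.  198.5] [  35   36 1023] [ 0.40986941 -0.07709113]
[236.2 187.3] [236.  187.5] [ 23  22 391] [0.54732462 0.13932216]
[536.7 216.7] [537.5 216. ] [12 11 74] [ 0.46058953 -0.66377284]
[173.9 226.9] [175.5 229. ] [ 22  17 188] [0.43828093 0.29734849]
[362.  259.9] [362. 260.] [ 17  17 216] [ 0.35093188 -0.19094028]
[394.   14.5] [394.   14.5] [ 17  18 242] [ 1.04889738 -0.30439723]
[156.2  21.8] [156.  22.] [ 17  15 204] [1.03256808 0.3751331 ]
[186.8 181.3] [187.  181.5] [ 13  12 116] [0.56804943 0.27357604]
[320.1 254.1] [317. 253.] [ 57  13 454] [ 0.37158291 -0.07397621]
```

The wrist view puts the cap at (0.410, −0.077), directly below the gripper. large_a is seated in its new bucket. Now I'll pick up small_b.

To row units: 13.3 cm / 80 = 0.1663, 13.2 cm / 80 = 0.165.

send_rows(
  plan=[
    [[0,0,0.0188,0,0,0],[0,0,0.05,0,0,0],[0,0,0.0813,0,0,0],[0,0,0.1125,0,0,0],[0,0,0.1413,0,0,0],[0,0,0.1575,0,0,0],[0,0,0.165,0,0,0],[0,0,0.1663,0,0,0]],
  ],
)

```text
clock: 22.72
tool_pos: [0.4099, -0.0741, 0.0631]
orientation: [-180.0, -0.1, -180.0]
force: [-0.6, 0.2, -0.3]
opening: 0.0615
gripper_force: 0.0
```

send_rows(
  plan=[
    [[0,0,0,0,0,0],[0,0,0,0,0,0],[0,0,0,0,0,0],[0,0,0,0,0,0],[0,0,0,0,0,0],[0,0,0,0,0,0]],
  ],
  fingers=0.2,
)

```text
clock: 23.22
tool_pos: [0.4109, -0.0742, 0.0643]
orientation: [180.0, 0.1, -180.0]
force: [-0.3, -0.1, 4.3]
opening: 0.0355
gripper_force: 30.0
```

To row units: -11 cm / 80 = -0.1375, -10 cm / 80 = -0.125.

send_rows(
  plan=[
    [[0,0,-0.0125,0,0,0],[0,0,-0.0375,0,0,0],[0,0,-0.0688,0,0,0],[0,0,-0.1,0,0,0],[0,0,-0.125,0,0,0],[0,0.0063,-0.1375,0,0,0],[0,0.025,-0.1375,0,0,0],[0,0.0563,-0.1375,0,0,0]],
  ],
)

```text
clock: 23.88
tool_pos: [0.4104, -0.0296, 0.1744]
orientation: [180.0, 0.1, 179.9]
force: [0.3, -0.4, -1.7]
opening: 0.0355
gripper_force: 30.0
```

To row units: 18.5 cm / 80 = 0.2313, 17.3 cm / 80 = 0.2163.

send_rows(
  plan=[
    [[0,0.0375,0,0,0,0],[0,0.075,0,0,0,0],[0,0.1125,0,0,0,0],[0,0.15,0,0,0,0],[0,0.1875,0,0,0,0],[0,0.2163,0,0,0,0],[0,0.2313,0,0,0,0],[0,0.2313,0,0,0,0]],
  ],
)

```text
clock: 24.55
tool_pos: [0.4103, 0.1575, 0.1735]
orientation: [180.0, -0.0, -179.9]
force: [-0.2, -0.7, -0.6]
opening: 0.0355
gripper_force: 30.0
```

send_rows(
  plan=[
    [[0,0,0,0,0,0],[0,0,0,0,0,0]],
  ],
)

```text
clock: 24.72
tool_pos: [0.41, 0.1549, 0.1734]
orientation: [-180.0, -0.0, -180.0]
force: [0.0, 0.1, -1.6]
opening: 0.0358
gripper_force: 30.0
```

To row units: 9.5 cm / 80 = 0.1188, 9.4 cm / 80 = 0.1175.

send_rows(
  plan=[
    [[-0.0013,0.0013,0.0125,0,0,0],[-0.0013,0.0013,0.0375,0,0,0],[-0.0013,0.0013,0.0625,0,0,0],[-0.0013,0.0013,0.0875,0,0,0],[-0.0013,0.0013,0.105,0,0,0],[-0.0013,0.0013,0.1125,0,0,0],[-0.0013,0.0013,0.1175,0,0,0],[-0.0013,0.0013,0.1188,0,0,0]],
  ],
)

```text
clock: 25.38
tool_pos: [0.4113, 0.1562, 0.0783]
orientation: [-180.0, -0.0, 180.0]
force: [0.1, 0.0, -1.3]
opening: 0.0352
gripper_force: 30.0
```

To row units: 0.1 cm / 80 = 0.0013.

send_rows(
  plan=[
    [[0,0,0,0,0,0],[0,0,0.0013,0,0,0],[0,0,0.0013,0,0,0]],
  ],
)

```text
clock: 25.63
tool_pos: [0.4117, 0.157, 0.0782]
orientation: [179.9, 0.1, -180.0]
force: [0.1, 0.5, -1.0]
opening: 0.0354
gripper_force: 30.0
```

send_rows(
  plan=[
    [[0,0,0.0013,0,0,0],[0,0,0.0013,0,0,0],[0,0,0.0013,0,0,0]],
  ],
)

```text
clock: 25.88
tool_pos: [0.4122, 0.1571, 0.0779]
orientation: [180.0, 0.1, -179.9]
force: [-0.7, -1.5, 6.8]
opening: 0.0354
gripper_force: 30.0
```

To row units: 0.1 cm / 80 = 0.0013.

send_rows(
  plan=[
    [[0,0,0.0013,0,0,0],[0,0,0.0013,0,0,0],[0,0,0.0013,0,0,0]],
  ],
)

```text
clock: 26.13
tool_pos: [0.4126, 0.157, 0.0778]
orientation: [180.0, 0.2, -179.9]
force: [-2.2, -4.6, 17.0]
opening: 0.036
gripper_force: 30.0
```

The bottle is on the bucket floor. I'll back off the push, release, lift and withdraw toward the tray side, then check.

To row units: -0.15 cm / 80 = -0.0019.

send_rows(
  plan=[
    [[0,0,-0.0019,0,0,0],[0,0,-0.0019,0,0,0]],
  ],
)

```text
clock: 26.3
tool_pos: [0.4117, 0.1571, 0.0779]
orientation: [179.9, 0.1, -180.0]
force: [-0.6, -0.7, 3.1]
opening: 0.0359
gripper_force: 30.0
```

To row units: -12.5 cm / 80 = -0.1563, -9 cm / 80 = -0.1125.

send_rows(
  plan=[
    [[0,0,0,0,0,0],[0,0,0,0,0,0],[0,0,0,0,0,0],[0,0,0,0,0,0],[0,0,-0.0188,0,0,0],[0,0,-0.0625,0,0,0],[0,0,-0.1125,0,0,0],[0,-0.0125,-0.1563,0,0,0]],
  ],
  fingers=0.7,
)

```text
clock: 26.97
tool_pos: [0.4115, 0.1472, 0.204]
orientation: [-180.0, 0.0, -179.9]
force: [1.0, 0.7, 0.5]
opening: 0.0611
gripper_force: 0.0
```

To row units: -26 cm / 80 = -0.325, -23 cm / 80 = -0.2875.

send_rows(
  plan=[
    [[0,-0.0375,0,0,0,0],[0,-0.0875,0,0,0,0],[0,-0.1375,0,0,0,0],[0,-0.1875,0,0,0,0],[0,-0.2375,0,0,0,0],[0,-0.2875,0,0,0,0],[0,-0.325,0,0,0,0],[0,-0.325,0,0,0,0]],
  ],
)

```text
clock: 27.63
tool_pos: [0.4106, -0.1172, 0.2019]
orientation: [-180.0, -0.1, 179.8]
force: [1.0, 0.2, -0.3]
opening: 0.0616
gripper_force: 0.0
```

Run:
```python
from h import *
t=ctrl.snapshot("top");e=ctrl.snapshot("scene");o=ctrl.get_obs();print(o["tool_pos"],o["force"])
for n,q in (("t",t),("s",e)):
  for c,z in (("ring",.141),("blue",.129),("red",.115)):
    for a,b,st in blobs(q,c):
      x=onz(q,*b,z)
      if .3<x[0]<.65 and abs(x[1])<.45: print(n,c,b,st,x.round(4))
A=cv2.resize(t["img"][140:280,130:470],(800,329),interpolation=cv2.INTER_CUBIC);B=cv2.resize(e["img"][140:330,140:420],(400,271),interpolation=cv2.INTER_CUBIC)
B=np.pad(B,((0,0),(0,400),(0,0)));cv2.imwrite("pics/f.png",np.vstack([A,B])[:,:,::-1])
```

```text
[ 0.41096706 -0.11443681  0.20182844] [-0.05909246  0.36847491 -0.7834792 ]
t ring [236.  187.5] [ 21  20 258] [0.545  0.1376]
t ring [437. 205.] [13 15 35] [ 0.4918 -0.3919]
t ring [176. 231.] [ 21  19 286] [0.4317 0.2928]
t ring [361.5 260. ] [ 14  13 123] [ 0.3504 -0.1884]
t blue [236.  187.5] [ 23  22 390] [0.5473 0.1393]
t blue [176. 231.] [ 23  23 409] [0.433  0.2959]
t blue [362. 260.] [ 17  17 216] [ 0.3509 -0.1909]
t red [187.  181.5] [ 13  12 117] [0.568  0.2736]
t red [317.  251.5] [ 57  16 648] [ 0.3755 -0.074 ]
s blue [242.  210.5] [ 23  24 434] [0.5482 0.1369]
s blue [386.  211.5] [ 17  18 248] [ 0.3102 -0.1402]
s blue [214. 279.] [ 27  27 565] [0.4334 0.2945]
s red [339.  219.5] [  65   52 1944] [ 0.3753 -0.0398]
s red [193.  237.5] [ 15  14 165] [0.5697 0.2729]
s red [268.5 254. ] [ 14  15 165] [0.4114 0.1555]
```

View pics/f.png

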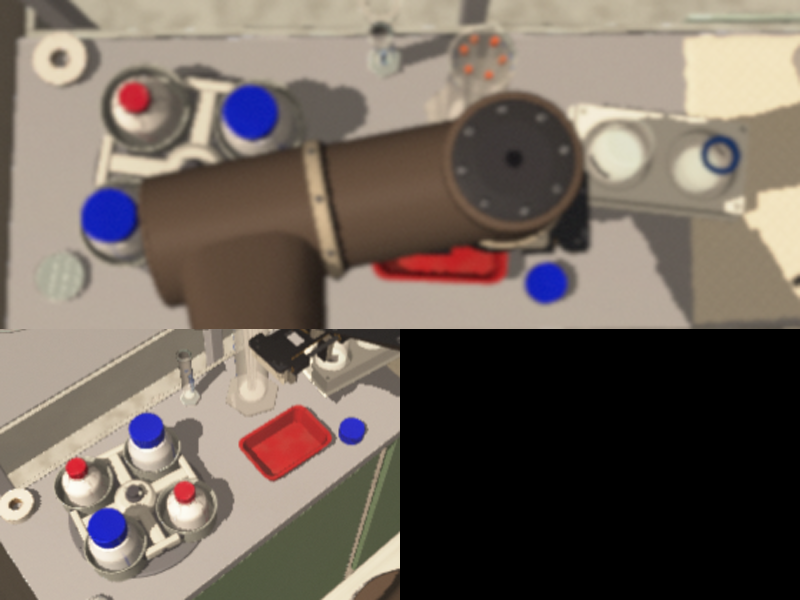

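The final view shows the red caps opposite each other at (77,467) and (185,490), and the blue caps opposite each other at (147,430) and (107,527). The glass bottle is in the rack beside the jar, the tray is empty and the cylinder is undisturbed, so I'm handing in.

```bash
python3 -c "
from plant import ctrl
print(ctrl.close_job())"
```

```text
the job is handed in; nothing more can be done
None
```

The job is handed in at about 28 s: the small bottles are across the hub from each other, the large ones likewise, the glass bottle is in the rack beside the jar, all vessels looked upright and seated, and the measuring cylinder was not touched.

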